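# Click the fitting dispenser's dial to its mark and drop the tray

### The arm

A 6-joint arm with a two-finger parallel gripper is mounted at the origin on the work surface. World frame = base frame: x ahead of the robot, y to its left, z up, the work surface at z = 0. Lengths are in m, angles in rad, forces in N, time in s.
With the tool pointing down it reaches from about 0.3 to 0.875 m from the base axis. Payload 6.4 kg.
Tool frame: the origin (TCP) lies at the very end of the fingers, on their centre line; the grasp point (between the pads) lies 19 mm behind it; z points along the fingers, y is the line along which they close (so a half turn about z gives the same grasp; the last joint's range is limited). The gripper opens to 85 mm and grips with 20 to 120 N. Pads are 22 mm wide; open, the fingers measure 114 mm over their backs; the gripper's body (76 mm by 85 mm) begins 54 mm behind the grasp point. The pads swing forward as they close: fully open they stand 13 mm farther back than shut.
Start: joints at [-1.478, 0.181, 1.607, -0, 1.354, -0.206], TCP at [0.169, -0.55, 0.231] pointing down, gripper open.
Joint ranges: [-2.99, 2.99], [-0.89, 2.07], [0.3, 2.58], [-1.14, 4.28], [0, 2.63], [-3.12, 3.12]. Speed limits (rad/s): [2.57, 2.57, 3.01, 3.14, 3.14, 3.14].

### API

Orientations are given as a unit quaternion [w, x, y, z].
In Python, from bench import ctrl, camera, calibration, order, outline_of gives the robot as it stands.
- The arm moves only by the tool move_arm, never from a script. Its argument "series" is a list that holds one entry, the list of rows, each a list of 5 numbers: the opening, from 0 (shut) to 1 (fully open), then the shift along the tool's x, y, z in mm, then the turn about the tool's z in rad. A call has exactly 10 rows; each row is the pose to reach, as a shift and turn from the pose commanded when the call began, along the tool's axes at that moment; what a row does not reach only later rows make up. A row lasts 1/12 s, in which the tool goes at most 41.7 mm and 7.16 degrees, less where a joint would pass 70% of its speed; a pose out of reach is approached as far as the arm can. A call with a gripper value outside its range is refused whole. The fingers move at their own pace and stop on an object; the grip force is fixed at half the most. Time passes only in rows, so rows that repeat a pose let the fingers close, or fill a call up. It gives the time, the measured TCP pose, the force, the opening and the grip force at its end, in the units of the state.
- ctrl.get_obs(): the state, without advancing time (a new reading comes with each control period).
- camera(name): name is "scene" or "top" or "wrist"; returns (picture, depth): 480x640x3 uint8, blue, green, red; 480x640 float32, m along the optical axis (not along the pixel's ray), 0 where there is no reading.
- calibration(name): a dict with "intrinsics" (3x3 intrinsics, pixels), "rvec" (rotation vector, rad) and "tvec" (3), from world to camera coordinates, as OpenCV has them. Camera axes: x right, y down, z forward; pixel columns grow to the right and rows downward; lengths in m; the calibration is good to about 2 mm. The wrist camera is an equidistant fisheye: a pixel r from the principal point sees the ray r / f radians off the axis. A picture is of the moment at which its call begins: read the wrist's pose just before it. calibration takes no time and is no camera call; for the wrist camera it gives the pose at the moment of the call.
- order.hand_in(): hands the job in; it is judged then, once.
Trained networks look in the newest picture that a camera, given by its name, has taken for a name from the list of things; names that differ only in an ending like _2 or _b are one class to them, and where a whole thing is asked for, a point or a joint stands for the part that bears it (a point fixed in the world has none). Each returns a list of dicts, best first, with "conf" (0 to 1); they miss things now and then, are a little off and sometimes report something else, mostly with a low value. They report only what shows in the picture. A call takes as long as a camera call.
- outline_of(target, camera): "region" (480x640 bool, what is visible of it) and "bbox" ([centre column, centre row, width, height] in pixels, round what is visible of it).
The state is a dict: "time_s": time; "q": joint angles; "dq": joint speeds; "joint_efforts": joint torques, N m; "eef_pos": TCP position; "eef_rot": TCP orientation; "wrist_force": force on the tool from outside, world axes, zero at the start; "torque": the same for the moment, N m; "opening": opening from 0.0 (shut) to 1.0 (fully open); "grasp_force": force on a finger pad.
Only numpy, scipy, OpenCV 4.12 (cv2) and the standard library are available. Lean on these libraries where they do the work, as an engineer would, in place of code of your own. Each camera call takes 0.05 s, during which the arm holds its last target. There are 200 camera calls.

### The job

With a fingertip, rub the dispenser's big knurled dial clockwise, one or two clicks, until its white pointer line clicks in at the long white mark on the side that faces the robot. Then push the round rubber button fully down so that the tray drops forward and stays there; do not touch the tray itself. Leave every loose fitting where it lies, and take the hand away at the end.

Things in the scene. Friction and masses are not known exactly. Their poses are not given: they have to be found in the camera images.
- dispenser: Grey steel case fixed to the counter, 200 mm deep (x), 340 mm wide (y), 150 mm high, with a flat top deck. On the deck before the dial lies the long mark, a white bar 36 x 8 x 3 mm along x; white dots show the other detents. Origin: centre of its underside on the counter; its -x axis points to its front (roughly to the robot), y to the left as the robot sees it, z up. Its place and yaw differ each time.
- dial_top (a point): Centre of the flat rubber-covered top face of the black knurled dial: radius 46 mm (too wide to grasp), top 24 mm above the deck, 174 mm above the counter. It sits at x 0, y +75 mm of the dispenser; its axis is vertical. The point turns with the dial; the flush white pointer line runs to the rim along the point's own -x axis.
- dial (a joint): Dial angle, rad, growing clockwise seen from above; a detent every 0.524 rad. At 0 the pointer is at the long white mark, towards the dispenser's front (-x). Starts in the detent at -0.524 or -1.047; turns from -1.75 to 1.2. Leaving a detent takes 0.08 N m: e.g. press 6 to 15 N on the top face 30 mm off the axis and drag along an arc. Let go, it springs into the nearest detent.
- button_top (a point): Top centre of the black rubber push button (radius 18 mm, slightly domed, 21 mm above the deck when up, so 171 mm above the counter), at x 0, y -95 mm of the dispenser. Moves down with the button.
- button (a joint): How far the button is pressed, m: 0 up, 0.010 fully down. Linked to the tray: pressed slowly it resists with 2 to 4 N for the first 4.5 mm; beyond that the falling tray pulls it fully down and it stays down.
- tray (a joint): Opening of the tray, rad: 0 shut (leaning back in the case), 0.90 dropped forward. A steel flap 180 mm wide, 85 mm high, hinged 16 mm above the counter along the dispenser's front edge; forward it reaches 45 mm beyond the front. The button moves it: do not touch it.
- deck_nut: Brass compression nut, hexagonal, 33 mm across, 20 mm high, lying on the deck near its back edge between dial and button. Loose, a bystander; origin at the centre of its underside.
- pipe_plug: Steel pipe plug, 29 mm across, 27 mm high with its square head, standing on the deck at its front right corner, some 90 mm from the button. Loose, a bystander; origin at the centre of its underside.
- spigot_adapter: White plastic spigot adapter, 54 mm across, 58 mm high, on the counter left of the dispenser. Loose, a bystander; origin at the centre of its underside.
- band_clamp: Stainless spring band clamp, a ring 50 mm across and 12 mm high with two ears, on the counter left of the dispenser. Loose, a bystander; origin at the centre of its underside.
- counter_nut: Brass compression nut, 33 mm across, 20 mm high, on the counter right of the dispenser. Loose, a bystander; origin at the centre of its underside.
- tape_roll: White roll of thread tape, 60 mm across, 14 mm high, on the counter right of the dispenser. Loose, a bystander; origin at the centre of its underside.
- screwdriver: Screwdriver lying on the counter right of the dispenser, about 200 mm long along its x axis. Loose, a bystander; origin at the centre of its underside.

How it is judged:
On the way, in this order (a step that is already met when the one before it is completed fails the run):
1. the dial's pointer is at the long mark (within 0.12 rad), the tray still shut (value of joint dial between -0.12 and 0.12 rad and value of joint tray below 0.15 rad), for 0.3 s.
2. the tray has dropped forward, the dial still at the mark (value of joint dial between -0.12 and 0.12 rad and value of joint tray above 0.75 rad), for 0.2 s.
At the end, for the whole second after the job is handed in: The dial rests in the stop at the long mark (within 0.08 rad of 0), the button is down (over 8 mm) and the tray is forward (over 0.8 rad) (value of joint dial between -0.08 and 0.08 rad and value of joint tray above 0.8 rad and value of joint button above 0.008 m and velocity of joint dial between -0.05 and 0.05 rad/s); the robot touches nothing.
It fails at once if the tray is let out (beyond 0.3 rad) while the dial is off the mark by more than 0.2 rad (value of joint tray above 0.3 rad and not (value of joint dial between -0.2 and 0.2 rad)).
It fails at once if the tray itself is touched with more than 1 N (contact force between any of the fingers, the arm and tray above 1 N).
It fails at once if a loose fitting is lifted, carried or pushed more than 20 mm from its place (distance of any of deck_nut, pipe_plug, spigot_adapter, band_clamp, counter_nut, tape_roll, screwdriver from where it was at the start of the episode above 0.02 m).
It also fails if it takes over 45 s, if anything falls off the work surface, if the arm or the gripper's body presses on something with over 40 N, if the wrist force passes 120 N, or if a joint passes its speed limit or range.

## Working session

There is one attempt and no reset: what is moved stays moved. The work goes in short steps, Python scripts to look and compute and a tool call to move; the robot and the scene stay as the last step left them, time stands still between calls to the robot, and variables do not carry over. Pictures are saved under pics/ and viewed, at most 10 in all, crops included, and the job is handed in when it is done.

Besides the shell and the picture viewer there is one more tool, called after "Call:" by a JSON object that holds its "method" and its "body", one argument or row to a line. move_arm: Moves the arm, as the interface text tells. Its arguments: {"type":"object","properties":{"series":{"type":"array","items":{"type":"array","items":{"type":"array","items":{"type":"number"}}}}},"required":["series"]}

```bash
mkdir -p pics; cat > h.py <<'E'
import numpy as np, cv2
from bench import ctrl, camera, calibration, order, outline_of
def world(name,depth,region):
    c=calibration(name);K=np.array(c['intrinsics'],float);R=cv2.Rodrigues(np.array(c['rvec'],float))[0];t=np.array(c['tvec'],float).ravel()
    v,u=np.nonzero(region&(depth>0));z=depth[v,u]
    P=np.stack([(u-K[0,2])/K[0,0]*z,(v-K[1,2])/K[1,1]*z,z],1)
    return (P-t)@R,u,v
E
python3 - <<'E'
from h import *
o=ctrl.get_obs();print(o['time_s'],o['eef_pos'],o['eef_rot'],o['wrist_force'])
for n in['scene','top']:
    p,d=camera(n);cv2.imwrite(f'pics/{n}0.png',p)
    for k in['dispenser','dial_top','button_top','deck_nut','pipe_plug']:
        for r in outline_of(k,n)[:1]:
            P,u,v=world(n,d,r['region'])
            zt=np.percentile(P[:,2],90);T=P[P[:,2]>zt-.006]
            print(n,k,round(r['conf'],2),np.round(r['bbox']),len(P),'med',np.median(P,0).round(4),'topz',zt.round(4),'rect',cv2.minAreaRect(T[:,:2].astype(np.float32)*1000), 'circ',cv2.minEnclosingCircle(T[:,:2].astype(np.float32)*1000))
E
```

```text
0.0 [ 0.16924033 -0.54894775  0.23038654] [-8.69026893e-04  9.88858868e-01  1.48853558e-01  5.55497676e-05] [-0.34258578 -0.43966707 -0.2263676 ]
scene dispenser 0.82 [316. 236. 169. 110.] 16730 med [ 0.6231 -0.0347  0.1471] topz 0.151 rect ((556.3712768554688, -45.871490478515625), (205.04046630859375, 340.09759521484375), 11.886381149291992) circ ((557.7254028320312, -44.7943229675293), 194.43983459472656)
scene dial_top 0.82 [352. 206.  48.  39.] 1284 med [0.5521 0.029  0.1719] topz 0.1738 rect ((543.0253295898438, 27.41230010986328), (90.57698822021484, 91.08207702636719), 41.100341796875) circ ((541.9613037109375, 28.10325050354004), 47.57012939453125)
scene button_top 0.51 [272. 208.  15.  14.] 208 med [ 0.5839 -0.1357  0.1667] topz 0.1695 rect ((577.6756591796875, -137.6298370361328), (29.949155807495117, 32.988372802734375), 60.25674057006836) circ ((578.1849975585938, -137.59791564941406), 16.921098709106445)
scene deck_nut 0.51 [312. 231.  12.  16.] 180 med [ 0.6301 -0.0406  0.1645] topz 0.1692 rect ((623.7176513671875, -41.657894134521484), (25.913196563720703, 25.47789192
[... 952 characters left out ...]
opz 0.1726 rect ((573.3385620117188, -138.07891845703125), (33.55220413208008, 32.729976654052734), 79.42523193359375) circ ((573.4877319335938, -138.3497314453125), 17.525909423828125)
top deck_nut 0.52 [332. 219.  14.  16.] 228 med [ 0.6193 -0.043   0.1681] topz 0.1723 rect ((619.86328125, -41.79114532470703), (25.92618751525879, 24.673734664916992), 88.51802062988281) circ ((619.3867797851562, -41.998626708984375), 13.937451362609863)
top pipe_plug 0.61 [424. 271.  15.  15.] 189 med [ 0.515  -0.2049  0.1686] topz 0.1777 rect ((516.2886352539062, -206.5322723388672), (12.659655570983887, 16.85308074951172), 43.13344192504883) circ ((516.241455078125, -205.9032440185547), 8.956371307373047)
```

View pics/top0.png

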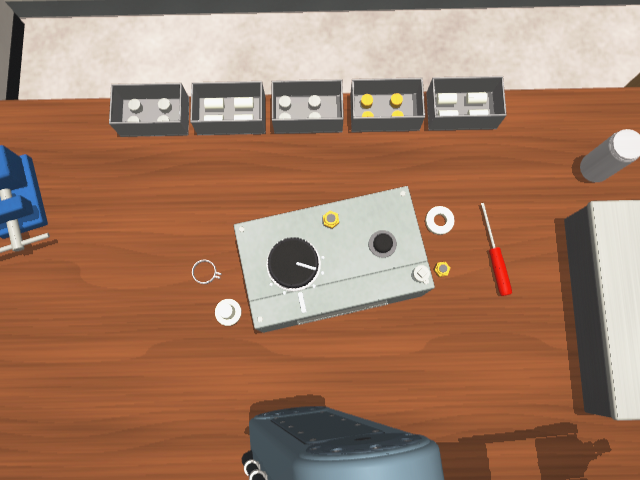

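View pics/scene0.png

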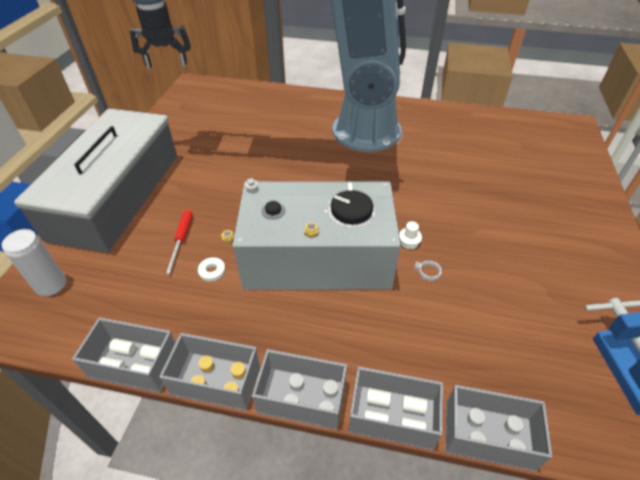

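The top view shows the dial at (293,263) with its pointer to the right at (315,269), the long mark at (302,301) and the button at (383,243). The scene view agrees. The dial is at about -1.05 rad, so it needs two clicks. I'll move above the dial with the fingers shut.

Call:
{"method": "move_arm", "body": {
  "series": [
    [[0,28,-26,0,0],[0,56,-51,0,0],[0,84,-77,0,0],[0,112,-103,0,0],[0,140,-129,0,0],[0,168,-155,0,0],[0,196,-180,0,0],[0,224,-206,0,0],[0,252,-232,0,0],[0,252,-232,0,0]]
  ]
}}

```text
time_s: 1.43
eef_pos: [0.3441, -0.2484, 0.2313]
eef_rot: [-0.001, 0.988, 0.152, 0.001]
wrist_force: [-0.1, -0.7, -0.3]
opening: -0.002
grasp_force: 0.0
```

Call:
{"method": "move_arm", "body": {
  "series": [
    [[0,28,-26,0,0],[0,56,-51,0,0],[0,84,-77,0,0],[0,112,-103,0,0],[0,140,-129,0,0],[0,168,-155,0,0],[0,196,-180,0,0],[0,224,-206,0,0],[0,252,-232,0,0],[0,252,-232,0,0]]
  ]
}}

```text
time_s: 2.27
eef_pos: [0.5165, 0.0471, 0.2314]
eef_rot: [-0.001, 0.988, 0.151, 0.001]
wrist_force: [-1.1, 0.2, 0.3]
opening: 0.002
grasp_force: 0.0
```

Call:
{"method": "move_arm", "body": {
  "series": [
    [[0,0,0,20,0],[0,0,0,38,0],[0,0,0,48,0],[0,0,0,52,0],[0,0,0,54,0],[0,0,0,55,0],[0,0,0,56,0],[0,0,0,56.5,0],[0,0,0,57,0],[0,0,0,57,0]]
  ]
}}

```text
time_s: 3.1
eef_pos: [0.5146, 0.0421, 0.1747]
eef_rot: [0.0, 0.989, 0.149, 0.0]
wrist_force: [-0.3, -0.1, -0.3]
opening: -0.004
grasp_force: 0.0
```

Call:
{"method": "move_arm", "body": {
  "series": [
    [[0,0,0,0.5,0],[0,0,0,0.5,0],[0,0,0,1,0],[0,0,0,1,0],[0,0,0,1.5,0],[0,0,0,1.5,0],[0,0,0,2,0],[0,0,0,2,0],[0,0,0,2,0],[0,0,0,2,0]]
  ]
}}

```text
time_s: 3.93
eef_pos: [0.5147, 0.0423, 0.1739]
eef_rot: [0.0, 0.989, 0.149, 0.0]
wrist_force: [-4.5, -0.4, 11.0]
opening: 0.0
grasp_force: 5.7
```

Call:
{"method": "move_arm", "body": {
  "series": [
    [[0,1.3,-1.2,0.2,0.06],[0,2.7,-2.3,0.2,0.12],[0,4.1,-3.3,0.2,0.18],[0,5.6,-4.2,0.2,0.24],[0,7.2,-5.1,0.2,0.3],[0,8.8,-5.8,0.2,0.36],[0,10.5,-6.5,0.2,0.42],[0,12.1,-7.0,0.2,0.48],[0,13.8,-7.5,0.2,0.54],[0,13.8,-7.5,0.2,0.54]]
  ]
}}

```text
time_s: 4.77
eef_pos: [0.5265, 0.0535, 0.174]
eef_rot: [0.0, 0.993, -0.122, 0.001]
wrist_force: [-1.9, -0.1, 10.2]
opening: 0.001
grasp_force: 5.2
```

Call:
{"method": "move_arm", "body": {
  "series": [
    [[0,1.3,-1.2,0,0.06],[0,2.7,-2.3,0,0.12],[0,4.1,-3.3,0,0.18],[0,5.6,-4.2,0,0.24],[0,7.2,-5.1,0,0.3],[0,8.8,-5.8,0,0.36],[0,10.5,-6.5,0,0.42],[0,12.1,-7.0,0,0.48],[0,13.8,-7.5,0,0.54],[0,13.8,-7.5,0,0.54]]
  ]
}}

```text
time_s: 5.6
eef_pos: [0.5419, 0.0565, 0.174]
eef_rot: [0.0, 0.924, -0.382, 0.002]
wrist_force: [-2.7, -3.5, 9.7]
opening: 0.001
grasp_force: 4.8
```

Call:
{"method": "move_arm", "body": {
  "series": [
    [[0,0,0,-3,0],[0,0,0,-10,0],[0,0,0,-25,0],[0,0,0,-40,0],[0,0,0,-55,0],[0,-20,-20,-55,0],[0,-40,-40,-55,0],[0,-60,-60,-55,0],[0,-60,-60,-55,0],[0,-60,-60,-55,0]]
  ]
}}

```text
time_s: 6.43
eef_pos: [0.5398, 0.1437, 0.2272]
eef_rot: [0.0, 0.925, -0.379, -0.0]
wrist_force: [0.1, -0.1, 0.8]
opening: 0.002
grasp_force: 0.0
```

```bash
python3 - <<'E'
from h import *
o=ctrl.get_obs();print(o['time_s'],o['eef_pos'],o['eef_rot'],o['wrist_force'])
p,d=camera('top');s,_=camera('scene')
a=cv2.resize(p[170:350,220:450],None,fx=2,fy=2);b=cv2.resize(s[150:300,220:440],(460,360))
cv2.imwrite('pics/c1.png',np.vstack([a,b])[:,:][:600] if 0 else cv2.resize(np.hstack([a,b]),(800,313)))
E
```

```text
6.4333 [0.53977288 0.14366507 0.22715258] [ 5.61684534e-05  9.25248219e-01 -3.79362237e-01 -1.54700160e-04] [ 0.05398457 -0.06064907  0.75818421]
```

View pics/c1.png

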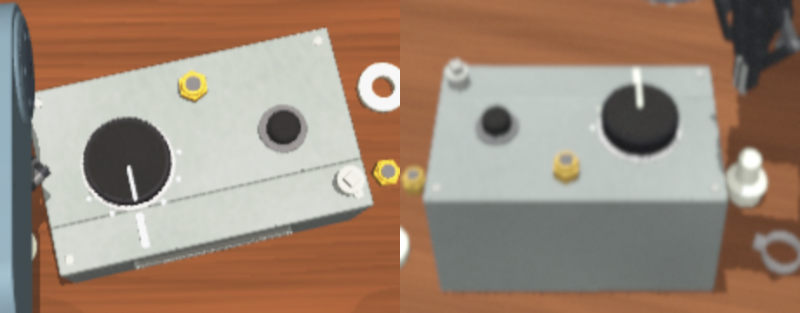

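The pointer at (132,185) now lines up with the long mark at (142,230), and the scene view agrees. Next is the button.

Call:
{"method": "move_arm", "body": {
  "series": [
    [[0,28,22,0,0],[0,56,44,0,0],[0,84,66,0,0],[0,112,88,0,0],[0,140,110,0,0],[0,168,132,0,0],[0,196,154,0,0],[0,224,176,0,0],[0,224,176,0,0],[0,224,176,0,0]]
  ]
}}

```text
time_s: 7.37
eef_pos: [0.5747, -0.1434, 0.2268]
eef_rot: [0.0, 0.924, -0.383, -0.0]
wrist_force: [-0.5, 1.5, 0.2]
opening: -0.002
grasp_force: 0.0
```

Call:
{"method": "move_arm", "body": {
  "series": [
    [[0,0,0,0,0],[0,0,0,10,0],[0,0,0,20,0],[0,0,0,30,0],[0,0,0,40,0],[0,0,0,46,0],[0,0,0,48,0],[0,0,0,48,0],[0,0,0,48,0],[0,0,0,48,0]]
  ]
}}

```text
time_s: 8.2
eef_pos: [0.5757, -0.1405, 0.1797]
eef_rot: [0.0, 0.925, -0.381, 0.001]
wrist_force: [-0.3, 0.6, 0.5]
opening: -0.001
grasp_force: 0.0
```

Call:
{"method": "move_arm", "body": {
  "series": [
    [[0,-1.8,-1.8,3,0],[0,-1.8,-1.8,6,0],[0,-1.8,-1.8,8,0],[0,-1.8,-1.8,10,0],[0,-1.8,-1.8,12,0],[0,-1.8,-1.8,14,0],[0,-1.8,-1.8,16,0],[0,-1.8,-1.8,18,0],[0,-1.8,-1.8,19,0],[0,-1.8,-1.8,19,0]]
  ]
}}

```text
time_s: 9.03
eef_pos: [0.5753, -0.1379, 0.1608]
eef_rot: [0.0, 0.925, -0.381, 0.0]
wrist_force: [-2.5, 1.6, 6.6]
opening: 0.001
grasp_force: 2.9
```

Call:
{"method": "move_arm", "body": {
  "series": [
    [[0,0,0,0,0],[0,0,0,0,0],[0,0,0,0,0],[0,0,0,0,0],[0,0,0,0,0],[0,0,0,0,0],[0,0,0,0,0],[0,0,0,0,0],[0,0,0,0,0],[0,0,0,0,0]]
  ]
}}

```text
time_s: 9.87
eef_pos: [0.5753, -0.1379, 0.1608]
eef_rot: [0.0, 0.925, -0.381, 0.0]
wrist_force: [-2.8, 0.9, 6.8]
opening: -0.002
grasp_force: 3.0
```

Call:
{"method": "move_arm", "body": {
  "series": [
    [[0,0,0,-10,0],[0,0,0,-25,0],[0,0,0,-50,0],[0,0,0,-80,0],[0,0,0,-110,0],[0,0,30,-130,0],[0,30,30,-130,0],[0,60,30,-130,0],[0,90,30,-130,0],[0,90,30,-130,0]]
  ]
}}

```text
time_s: 10.7
eef_pos: [0.6199, -0.2263, 0.2893]
eef_rot: [0.0, 0.924, -0.382, 0.001]
wrist_force: [-1.1, 0.4, -1.1]
opening: 0.004
grasp_force: 0.0
```

```bash
python3 - <<'E'
from h import *
p,d=camera('top');s,_=camera('scene')
a=cv2.resize(p[170:370,220:450],(460,400));b=cv2.resize(s[150:300,220:440],(460,400))
cv2.imwrite('pics/c2.png',cv2.resize(np.hstack([a,b]),(800,348)))
for n in['top','scene']:
  for r in outline_of('button_top',n)[:1]:
    P,_,_=world(n,d if n=='top' else _,r['region']) if n=='top' else (None,0,0)
    if P is not None: print(r['conf'],np.median(P,0),np.percentile(P[:,2],90))
o=ctrl.get_obs();print(o['time_s'],o['eef_pos'],o['wrist_force'])
E
```

```text
0.72 [ 0.66851119 -0.28817548  0.01475487] 0.01738860582582171
10.9 [ 0.6176884  -0.22195005  0.29003174] [-0.01353548  0.97998669  0.3187086 ]
```

View pics/c2.png

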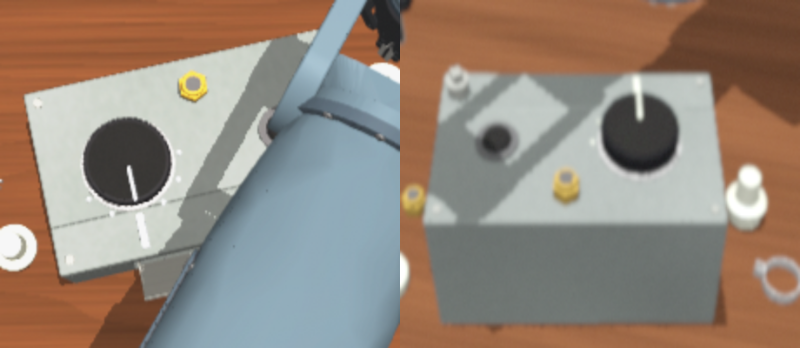

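The dial pointer at (132,185) is still at the mark. The tray's edge shows forward at (165,275), the button sits low at (497,138), and the hand is clear.

```bash
python3 -c "
from h import *
print(order.hand_in())"
```

```text
the job is handed in; nothing more can be done
None
```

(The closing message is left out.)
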